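Pair the spare doorbell push with the chime receiver

TASK

Pair the spare chrome doorbell with the chime receiver, pressing with the fingertips: push the raised far half of the red rocker right down to switch the receiver on, then hold the green pairing key right down for two seconds and let it come up again, and then press the doorbell's pearl button right down and let it come up. Leave the two white keys unpressed, press the doorbell where it lies without picking it up or pushing it about, and leave everything else where it is.

Things in the scene. Friction and masses are not known exactly. Their poses are not given: they have to be found in the camera images.
- chime: chime receiver fixed to the ledge, white case with dark top plate, 130 mm along its x, 210 mm along its y, top plate 40 mm above the ledge. Origin: centre of its underside; +x points to its back (flat lamp 12 mm proud, speaker slots), -x to its front, roughly facing the robot. Controls along the front: green key at y +70 mm, white keys at y +22 and -26 mm, all at x -33 mm; red rocker at y -77 mm, crease at x -18 mm
- power_pad (a point): middle of the top face of the rocker's far half (the half away from the front edge), 16 mm from the crease; here the rocker is pressed to switch on. While off, this half slopes up to the back at about 19 deg and this point is 12 mm above the top plate; switched on the half is level, this point 7 mm above the top plate
- power_rocker (a joint): red rocker, a shallow V 48 mm long along the chime's x and 27 mm wide, which tips about its middle crease. Value in rad: 0 = off (near half level, far half raised), 0.34 = on against its stop (far half level). It moves by friction alone (2 N at its raised end, 3 N at the middle of the half), has no spring and stays where it is left
- pair_top (a point): centre of the top of the green pairing key, a round key 26 mm across, its top 8 mm above the top plate while up
- pair_key (a joint): travel of the green pairing key in m: 0 = up, 0.005 = right down; a spring key, 1.7 N to start and 4.4 N right down, it comes up by itself
- volume_key (a joint): travel of the white key next to the green one (same size and spring): must not be pressed
- melody_key (a joint): travel of the white key next to the rocker (same size and spring): must not be pressed
- doorbell: spare wireless doorbell push, lying loose and face up on the turntable: a round chrome bezel 64 mm across and 18 mm high, about 120 g. Origin at the centre of its underside, z up
- bell_top (a point): centre of the top of the doorbell's round pearl button, 26 mm across, 25 mm above the doorbell's underside while up
- bell_push (a joint): travel of the doorbell's pearl button in m: 0 = up, 0.005 = right down; a spring button, 1.7 N to start and 4.4 N right down, it comes up by itself
- turntable: round grey plastic turntable 284 mm across, its foot fixed to the ledge; origin at the centre of its underside on the ledge. Its tray turns very easily about the centre when pushed sideways; the tray's floor is 20 mm and its rim 27 mm above the ledge. It carries the doorbell, the coin cup, the nazar and the three bead loops
- coin_cup: stainless coin cup with its lid clipped shut, 67 mm across and 68 mm high, loose; origin at the centre of its underside
- nazar: blue glass nazar bead, a disc 46 mm across and 10 mm thick, loose; origin at the centre of its underside
- bead_loop1: stiff hoop of 13 mm amber resin beads, 63 mm across, loose; origin at its centre on the underside
- bead_loop2: another such hoop of beads
- bead_loop3: another such hoop of beads
- torch: black pocket torch standing on its head, 34 mm across and 100 mm high, loose, at the back of the ledge; origin at the centre of its foot
- screwdriver: screwdriver 170 mm long lying loose across the back of the ledge
There are look-alikes about, which are no part of the job. There is more than one size of the doorbell; the job needs the largest.

How it is judged:
By the outcome, as a careful person would: the job done as asked, in the order asked, and still so for the second after the job is handed in, with the robot touching nothing.
It also fails if it takes over 58 s, if anything falls off the work surface, if the arm or the gripper's body presses on something with over 40 N, if the wrist force passes 120 N, or if a joint passes its speed limit or range.

ROBOT

A 6-joint arm with a two-finger parallel gripper is mounted at the origin on the work surface. World frame = base frame: x ahead of the robot, y to its left, z up, the work surface at z = 0. Lengths are in m, angles in rad, forces in N, time in s.
With the tool pointing down it reaches from about 0.375 to 0.9 m from the base axis. Payload 3.1 kg.
Tool frame: the origin (TCP) lies midway between the tips of the shut fingers; the grasp point (between the pads) lies 19 mm behind it; z points along the fingers, y is the line along which they close (so a half turn about z gives the same grasp; the last joint's range is limited). The gripper opens to 85 mm and grips with 20 to 120 N. Pads are 22 mm wide; open, the fingers measure 114 mm over their backs; the gripper's body (76 mm by 85 mm) begins 54 mm behind the grasp point. The pads swing forward as they close: fully open they stand 13 mm farther back than shut.
Start: joints at [0.99, 0.527, 1.433, -0, 1.181, -0.178], TCP at [0.245, 0.575, 0.231] pointing down, gripper open.
Joint ranges: [-3.08, 3.08], [-0.75, 2.2], [0.22, 2.44], [-1.43, 4.57], [0, 2.65], [-2.85, 2.85]. Speed limits (rad/s): [2.79, 2.79, 3.14, 3.14, 3.14, 3.14].

INTERFACE

Orientations are given as a unit quaternion [x, y, z, w].
In Python, from station import manip gives the robot as it stands. The module is installed in compiled form; this text tells all that it offers.
- The arm moves only by the tool apply_moves, never from a script. Its arguments are lists of equal length, an entry for each row: "claw": the gripper's target within -1 to 1 (fully open at 1, half-way at 0, shut at -1); "travel": the shift along the tool's x, y, z scaled (see below), a list of three; "turn": the turn, a rotation vector about the tool's x, y, z scaled (see below), a list of three. In form: {"claw": [claw, ...], "travel": [[dx, dy, dz], ...], "turn": [[rx, ry, rz], ...]}. A call has 1 to 5 rows; each row is the pose to reach, as a shift and turn from the pose commanded when the call began, along the tool's axes at that moment, turning the shorter way round; what a row does not reach only later rows make up. The controller multiplies each number of a shift by 800 mm and each number of a turn by 180 degrees. A row lasts 1/12 s, in which the tool goes at most 41.7 mm and 7.16 degrees, less where a joint would pass 70% of its speed; a pose out of reach is approached as far as the arm can. A call with a number of a shift or a turn outside -1 to 1 is refused whole. A call with a gripper value outside its range is refused whole. The fingers move at their own pace and stop on an object; "newtons" is the grip in N (left out, the last holds). Time passes only in rows, so rows that repeat a pose let the fingers close. It gives the time, the measured TCP pose, the force, the opening and the grip force at its end, in the units of the state.
- manip.sense(): the state, without advancing time (a new reading comes with each control period).
- manip.snapshot(name): name is "side" or "top" or "wrist"; returns a dict with "pixels" (400x640x3 uint8, red, green, blue), "depth" (400x640 float32, m along the optical axis (not along the pixel's ray), 0 where there is no reading), "intrinsics" (3x3 intrinsics, pixels), "k1" (the pictures are not rectified: a ray, as slopes to the right and down, at radius r is drawn at 1 + k1 r^2 times it, then the intrinsics apply), "R" (3x3) and "t" (3): a world point X has camera coordinates R X + t. Camera axes: x right, y down, z forward; pixel columns grow to the right and rows downward; lengths in m; the calibration is good to about 2 mm. A picture is of the moment at which its call begins.
- manip.sign_off(): hands the job in; it is judged then, once.
The state is a dict: "t": time; "q": joint angles; "qd": joint speeds; "tau": joint torques, N m; "tcp_pos": TCP position; "tool_rot": TCP orientation; "force": force on the tool from outside, world axes, zero at the start; "ft_torque": the same for the moment, N m; "finger_gap": opening from 0.0 (shut) to 1.0 (fully open); "gripper_force": force on a finger pad.
Only numpy, scipy, OpenCV 4.12 (cv2) and the standard library are available. Lean on these libraries where they do the work, as an engineer would, in place of code of your own. Each camera call takes 0.05 s, during which the arm holds its last target. There are 200 camera calls.

## Working session

There is one attempt and no reset: what is moved stays moved. The work goes in short steps, Python scripts to look and compute and a tool call to move; the robot and the scene stay as the last step left them, time stands still between calls to the robot, and variables do not carry over. Pictures are saved under pics/ and viewed, at most 10 in all, crops included, and the job is handed in when it is done.

Besides the shell and the picture viewer there is one more tool, called after "Emit:" as name(argument=value, ...) on one line, values as JSON. apply_moves: Moves the arm, as the interface text tells. Shifts and turns lie within -1 to 1; 1 stands for 800 mm of shift or 180 degrees of turn. Its arguments: {"type":"object","properties":{"claw":{"type":"array","items":{"type":"number"}},"travel":{"type":"array","items":{"type":"array","items":{"type":"number"}}},"turn":{"type":"array","items":{"type":"array","items":{"type":"number"}}},"newtons":{"type":"number"}},"required":["claw","travel","turn"]}

```bash
mkdir -p pics; cat > h.py <<'E'
import numpy as np, cv2
from station import manip
def load(n):
    s=manip.snapshot(n); np.savez(f'{n}.npz',**s); return s
def world(s,u,v,d=None,z=None):
    K=np.array(s['intrinsics']);k1=float(s['k1']);R=np.array(s['R']);t=np.array(s['t'])
    p=cv2.undistortPoints(np.array([[[u,v]]],float),K,np.array([k1,0,0,0.]))[0,0]
    r=np.array([p[0],p[1],1.])
    c=-R.T@t; w=R.T@r
    if z is not None: return c+w*(z-c[2])/w[2]
    if d is None: d=np.median(s['depth'][int(v)-1:int(v)+2,int(u)-1:int(u)+2])
    return c+w*d
E
python3 - <<'E'
from h import *
for n in ['side','top']:
    s=load(n); cv2.imwrite(f'pics/{n}0.png',s['pixels'][:,:,::-1]); print(n,s['k1'],-np.array(s['R']).T@s['t'])
print(manip.sense())
E
```

```text
side -0.027446434603067612 [0.57232649 0.67178199 0.82182371]
top -0.10533352122366188 [0.47455886 0.07196834 1.21910986]
{'t': 0.1, 'q': array([ 9.89481187e-01,  5.28367904e-01,  1.43375307e+00,  7.50627899e-06,
        1.18141446e+00, -1.78487979e-01]), 'qd': array([ 0.00018918, -0.00171955, -0.00285085, -0.0002004 , -0.00107705,
       -0.00171819]), 'tau': array([ 2.91248871e-04, -4.43307853e+01, -1.78586036e+01, -1.72827054e-04,
        3.86157029e-03, -1.15285648e-06]), 'tcp_pos': array([0.24462283, 0.57444896, 0.23044144]), 'tool_rot': array([ 2.00055840e-01,  9.79784016e-01, -9.00847034e-04, -3.63444214e-04]), 'force': array([-0.26384971, -0.80876338,  0.18423406]), 'ft_torque': array([-0.03654041,  0.02584527,  0.03101005]), 'gripper_force': 0.0, 'finger_gap': 0.999044687636612}
```

View pics/top0.png

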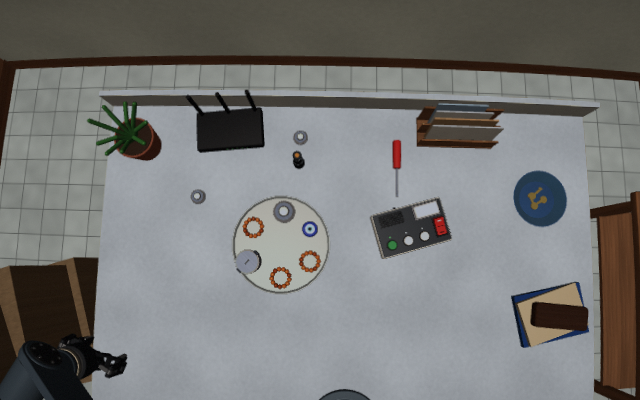

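View pics/side0.png

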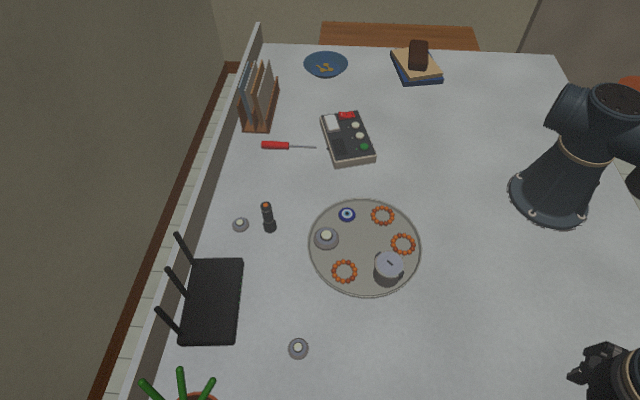

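Look-alikes for the doorbell: (284,211) on the turntable (large, appears right), (301,137) and (198,196) smaller, on the ledge. I choose (284,211) and check it in a close crop while measuring.

```bash
cat > m.py <<'E'
from h import *
def blobs(s,lo,hi,box,amin=15):
    h=cv2.cvtColor(s['pixels'],cv2.COLOR_RGB2HSV); m=cv2.inRange(h,lo,hi)
    k=np.zeros_like(m); x0,y0,x1,y1=box; k[y0:y1,x0:x1]=m[y0:y1,x0:x1]
    n,l,st,c=cv2.connectedComponentsWithStats(k)
    return [(c[i].round(1),st[i,4],st[i,2:4]) for i in range(1,n) if st[i,4]>=amin]
E
python3 - <<'E'
from m import *
T=dict(np.load('top.npz'));S=dict(np.load('side.npz'))
for n,s,bc,bb in [('top',T,(365,190,460,265),(270,197,300,225)),('side',S,(315,105,380,170),(312,225,342,252))]:
    for nm,lo,hi,z,b in [('green',(45,90,40),(85,255,255),.048,bc),('red',(0,150,60),(8,255,255),.047,bc),('red2',(172,150,60),(180,255,255),.047,bc),('white',(0,0,165),(180,70,255),.047,bc),('pearl',(0,0,165),(180,80,255),.045,bb)]:
        for c,a,wh in blobs(s,lo,hi,b): print(n,nm,c,a,wh,world(s,*c,z=z).round(4),'depth',world(s,*c).round(4))
for u,v in [(340,300),(266,240),(284,211),(390,218)]: print(u,v,world(T,u,v).round(4))
def crop(s,b,f): 
    x0,y0,x1,y1=b; return cv2.resize(s['pixels'][y0:y1,x0:x1,::-1],(400,300),interpolation=cv2.INTER_CUBIC)
a=np.vstack([np.hstack([crop(T,(364,190,464,265),4),crop(T,(230,180,350,270),4)]),np.hstack([crop(S,(310,100,390,160),4),crop(S,(300,200,400,275),4)])])
cv2.imwrite('pics/c1.png',a)
E
```

```text
top green [391.9 244.7] 70 [ 9 10] [ 0.5141 -0.121   0.048 ] depth [ 0.5141 -0.1209  0.0488]
top red [439.9 225.7] 169 [14 19] [ 0.5703 -0.2584  0.047 ] depth [ 0.5702 -0.2581  0.0481]
top white [410.7 197.8] 1274 [95 27] [ 0.6486 -0.1751  0.047 ] depth [ 6.555e-01 -1.849e-01  6.000e-04]
top white [426.2 209.5] 242 [25 16] [ 0.6158 -0.2195  0.047 ] depth [ 0.6152 -0.2181  0.0526]
top white [454.8 212.2] 31 [8 9] [ 0.6097 -0.3023  0.047 ] depth [ 0.615  -0.3169  0.0014]
top white [394.6 252.6] 1128 [72 47] [ 0.4921 -0.1288  0.047 ] depth [ 0.4922 -0.1298  0.0416]
top white [424.4 235.6] 48 [8 8] [ 0.5414 -0.2136  0.047 ] depth [ 0.5413 -0.2131  0.0491]
top white [408.2 240.3] 46 [8 8] [ 0.5273 -0.1674  0.047 ] depth [ 0.5272 -0.1668  0.0496]
top white [442.1 245.3] 38 [12  9] [ 0.5149 -0.2641  0.047 ] depth [ 0.5164 -0.2768  0.0028]
top pearl [285.2 213.6] 292 [30 25] [0.5958 0.182  0.045 ] depth [0.5957 0.1818 0.0465]
top pearl [283.1 210.9] 43 [7 7] [0.6034 0.1882 0.045 ] depth [0.6032 0.1881 0.0465]
side green [363.5 145.7] 38 [8 6] [ 0.5153 -0.12    0.048 ] depth [ 0.5151 -0.123   0.0451]
side red [346.7 114.3] 69 [16  6] [ 0.5691 -0.2584  0.047 ] depth [ 0.5691 -0.2607  0.0451]
side pearl [327.5 234.4] 17 [8 7] [0.6006 0.1889 0.045 ] depth [0.6007 0.1878 0.0431]
340 300 [0.3538 0.0203 0.0023]
266 240 [0.5206 0.2371 0.0217]
284 211 [0.6031 0.1856 0.0456]
390 218 [ 0.59   -0.1165  0.0418]
```

View pics/c1.png

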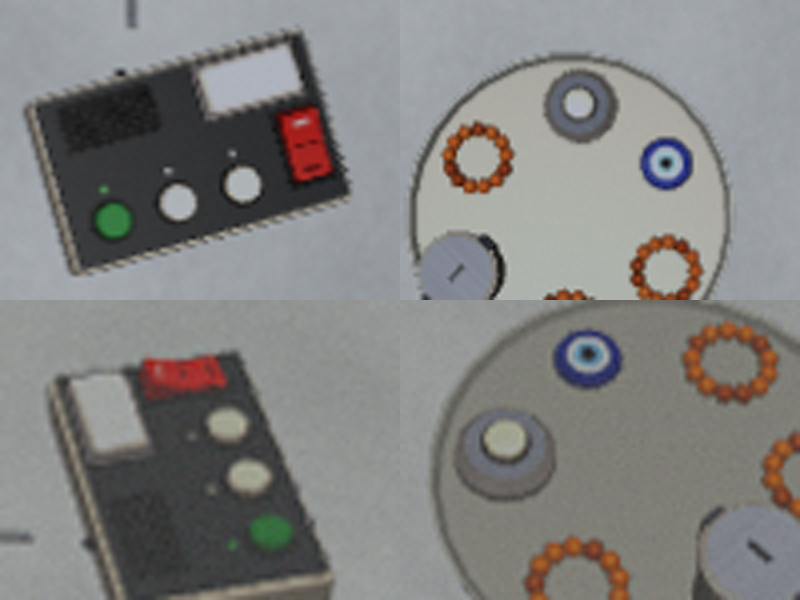

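The crops show that the bell on the turntable at top (284,211) is the large one with the pearl button. On the chime, green is at (392,245), the two white keys at (408,240) and (424,236), and the red rocker at (440,226). The key spacing and heights agree with the description. Next I work out the moves.

```bash
cat > go.py <<'E'
import sys
from m import *
from scipy.spatial.transform import Rotation as Ro
P=dict(pad=(.5855,-.253),green=(.5147,-.1205),bell=(.602,.1886))
def nums(x,y,z,yaw=196.4):
    s=manip.sense(); R=Ro.from_quat(s['tool_rot'])
    a=np.radians(yaw); tx=np.array([np.cos(a),np.sin(a),0]); tz=np.array([0,0,-1.]); ty=np.cross(tz,tx)
    G=Ro.from_matrix(np.c_[tx,ty,tz])
    print('t',s['t'],'tcp',s['tcp_pos'].round(4),'q',s['q'].round(2),'F',s['force'].round(1),'gap',round(s['finger_gap'],3))
    print('travel',(R.inv().apply(np.array([x,y,z])-s['tcp_pos'])/.8).round(4),'turn',((R.inv()*G).as_rotvec()/np.pi).round(4))
if __name__=='__main__': nums(*P[sys.argv[1]],float(sys.argv[2]))
E
python3 go.py pad 0.12
```

```text
t 0.1 tcp [0.2446 0.5744 0.2304] q [ 0.99  0.53  1.43  0.    1.18 -0.18] F [-0.3 -0.8  0.2] gap 0.999
travel [-0.7975 -0.7842  0.1393] turn [-0.0005 -0.0003 -0.2193]
```

Emit:
apply_moves(claw=[-1,-1,-1,-1,-1], travel=[[-0.8,-0.784,0.139],[-0.8,-0.784,0.139],[-0.8,-0.784,0.139],[-0.8,-0.784,0.139],[-0.8,-0.784,0.139]], turn=[[0,0,-0.219],[0,0,-0.219],[0,0,-0.219],[0,0,-0.219],[0,0,-0.219]])

```text
t: 0.52
tcp_pos: [0.3205, 0.3917, 0.2064]
tool_rot: [-0.098, 0.995, -0.0, -0.0]
force: [0.4, 0.2, -0.2]
finger_gap: 0.297
gripper_force: 0.0
```

```bash
python3 go.py pad 0.12
```

```text
t 0.5167 tcp [0.3205 0.3917 0.2064] q [ 0.66  0.4   1.75 -0.    0.99 -1.1 ] F [ 0.4  0.2 -0.2] gap 0.297
travel [-0.1671 -0.8551  0.1084] turn [-0.0002 -0.0002 -0.0284]
```

Emit:
apply_moves(claw=[-1,-1,-1,-1,-1], travel=[[-0.167,-0.855,0.108],[-0.167,-0.855,0.108],[-0.167,-0.855,0.108],[-0.167,-0.855,0.108],[-0.167,-0.855,0.108]], turn=[[0,0,-0.028],[0,0,-0.028],[0,0,-0.028],[0,0,-0.028],[0,0,-0.028]])

```text
t: 0.93
tcp_pos: [0.3981, 0.2001, 0.181]
tool_rot: [-0.139, 0.99, -0.0, -0.0]
force: [0.3, -0.2, -0.2]
finger_gap: -0.0
gripper_force: 0.0
```

```bash
python3 go.py pad 0.12
```

```text
t 0.9333 tcp [0.3981 0.2001 0.181 ] q [ 0.21  0.37  1.92  0.    0.85 -1.64] F [ 0.3 -0.2 -0.2] gap -0.0
travel [-0.0693 -0.609   0.0762] turn [ 0.     -0.0001 -0.0023]
```

Emit:
apply_moves(claw=[-1,-1,-1,-1,-1], travel=[[-0.069,-0.609,0.076],[-0.069,-0.609,0.076],[-0.069,-0.609,0.076],[-0.069,-0.609,0.076],[-0.069,-0.609,0.076]], turn=[[0,0,-0.002],[0,0,-0.002],[0,0,-0.002],[0,0,-0.002],[0,0,-0.002]])

```text
t: 1.35
tcp_pos: [0.477, 0.0087, 0.1552]
tool_rot: [-0.142, 0.99, 0.0, -0.0]
force: [0.5, 0.6, 0.4]
finger_gap: 0.002
gripper_force: 0.0
```

```bash
python3 go.py pad 0.12
```

```text
t 1.35 tcp [0.477  0.0087 0.1552] q [-0.22  0.45  1.87  0.    0.82 -2.07] F [0.5 0.6 0.4] gap 0.002
travel [-0.0384 -0.3521  0.0439] turn [ 0.0001 -0.0001 -0.0006]
```

Emit:
apply_moves(claw=[-1,-1,-1,-1,-1], travel=[[-0.038,-0.352,0.044],[-0.038,-0.352,0.044],[-0.038,-0.352,0.044],[-0.038,-0.352,0.044],[-0.038,-0.352,0.044]], turn=[[0,0,0],[0,0,0],[0,0,0],[0,0,0],[0,0,0]])

```text
t: 1.77
tcp_pos: [0.556, -0.1822, 0.1293]
tool_rot: [-0.142, 0.99, 0.0, -0.0]
force: [0.7, 0.1, 0.4]
finger_gap: 0.001
gripper_force: 0.0
```

```bash
python3 go.py pad 0.12
```

```text
t 1.7667 tcp [ 0.556  -0.1822  0.1293] q [-0.51  0.61  1.62  0.    0.91 -2.36] F [0.7 0.1 0.4] gap 0.001
travel [-0.0106 -0.0953  0.0115] turn [ 0.0003 -0.0002 -0.0006]
```

Emit:
apply_moves(claw=[-1,-1,-1,-1,-1], travel=[[-0.009,-0.08,0.0115],[-0.009,-0.08,0.0115],[-0.009,-0.08,0.0115],[-0.009,-0.08,0.0115],[-0.009,-0.08,0.0115]], turn=[[0,0,0],[0,0,0],[0,0,0],[0,0,0],[0,0,0]])

```text
t: 2.18
tcp_pos: [0.5797, -0.2385, 0.1201]
tool_rot: [-0.142, 0.99, 0.001, -0.001]
force: [0.4, 0.4, -0.0]
finger_gap: 0.0
gripper_force: 0.0
```

```bash
python3 go.py pad 0.06; python3 - <<'E'
from h import *
s=load('wrist'); cv2.imwrite('pics/w1.png',s['pixels'][:,:,::-1])
E
```

```text
t 2.1833 tcp [ 0.5797 -0.2385  0.1201] q [-0.57  0.67  1.52  0.    0.96 -2.42] F [ 0.4  0.4 -0. ] gap 0.0
travel [-0.002  -0.0196  0.075 ] turn [ 0.0008 -0.0005 -0.0004]
```

View pics/w1.png

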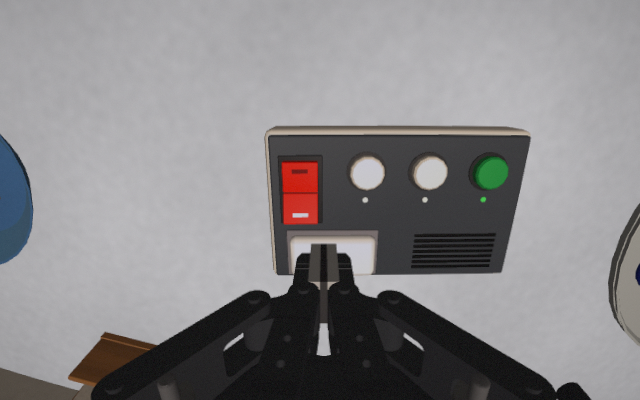

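The wrist view shows the rocker at (300,192) with its far half at (300,208) below the crease. The white keys are at (367,172) and (430,172), the green key at (491,172), and the lamp edge at row 235. The fingers are shut at (322,265). I measure closely from this view.

```bash
python3 - <<'E'
from m import *
s=dict(np.load('wrist.npz'))
b=(265,130,530,275)
for nm,lo,hi,z in [('green',(45,90,40),(85,255,255),.048),('red',(0,150,60),(10,255,255),.048),('white',(0,0,140),(180,60,255),.048)]:
    for c,a,wh in blobs(s,lo,hi,b,150): print(nm,c,a,wh,world(s,*c,z=z).round(4),'depth',world(s,*c).round(4))
for p,z in [((300,194),.0415),((300,223),.055),((300,209),.052),((333,236),.052),((300,161),.047)]: print(p,world(s,*p,z=z).round(4),world(s,*p).round(4))
E
```

```text
green [490.1 172.3] 949 [37 34] [ 0.5136 -0.126   0.048 ] depth [ 0.5137 -0.1254  0.0471]
red [299.7 190.9] 2165 [38 64] [ 0.5681 -0.2599  0.048 ] depth [ 0.5688 -0.2599  0.046 ]
white [340.8 169.6] 2087 [265 145] [ 0.5436 -0.2349  0.048 ] depth [ 0.5456 -0.2338  0.0388]
white [517.9 232.9] 1927 [ 99 129] [ 0.553  -0.0799  0.048 ] depth [ 0.5656 -0.038  -0.0011]
white [367.2 172.8] 857 [34 33] [ 0.5404 -0.2154  0.048 ] depth [ 0.5406 -0.2152  0.0471]
white [430.2 172.8] 840 [33 33] [ 0.5271 -0.17    0.048 ] depth [ 0.5272 -0.1696  0.0471]
white [339.8 250.4] 1711 [85 38] [ 0.6081 -0.2156  0.048 ] depth [ 0.6068 -0.2161  0.0505]
(300, 194) [ 0.5726 -0.259   0.0415] [ 0.5713 -0.259   0.0456]
(300, 223) [ 0.5906 -0.2532  0.055 ] [ 0.5917 -0.2531  0.0524]
(300, 209) [ 0.5807 -0.256   0.052 ] [ 0.5818 -0.256   0.0492]
(333, 236) [ 0.5954 -0.2254  0.052 ] [ 0.5985 -0.2242  0.0454]
(300, 161) [ 0.5461 -0.2656  0.047 ] [ 0.5468 -0.2657  0.0437]
```

```bash
sed -i 's/pad=(.5855,-.253),green=(.5147,-.1205)/pad=(.584,-.2548),green=(.5142,-.123)/' go.py; python3 go.py pad 0.062
```

```text
t 2.2333 tcp [ 0.5797 -0.238   0.1204] q [-0.57  0.67  1.52  0.    0.96 -2.42] F [-0.3 -0.1 -1.1] gap 0.001
travel [ 0.0007 -0.0218  0.073 ] turn [ 0.0007 -0.0005 -0.0002]
```

Emit:
apply_moves(claw=[-1,-1,-1,-1,-1], travel=[[0.0007,-0.022,0.02],[0.0007,-0.022,0.05],[0.0007,-0.022,0.073],[0.0007,-0.022,0.073],[0.0007,-0.022,0.073]], turn=[[0,0,0],[0,0,0],[0,0,0],[0,0,0],[0,0,0]])

```text
t: 2.65
tcp_pos: [0.5842, -0.2546, 0.0618]
tool_rot: [-0.143, 0.99, 0.001, -0.001]
force: [0.1, 0.4, 0.3]
finger_gap: -0.003
gripper_force: 0.0
```

```bash
python3 go.py pad 0.045
```

```text
t 2.65 tcp [ 0.5842 -0.2546  0.0618] q [-0.59  0.76  1.52  0.    0.87 -2.44] F [0.1 0.4 0.3] gap -0.003
travel [ 0.0002 -0.0002  0.021 ] turn [ 0.0009 -0.0007  0.0001]
```

Emit:
apply_moves(claw=[-1,-1,-1,-1,-1], travel=[[0,0,0.006],[0,0,0.01],[0,0,0.014],[0,0,0.017],[0,0,0.0195]], turn=[[0,0,0],[0,0,0],[0,0,0],[0,0,0],[0,0,0]])

```text
t: 3.07
tcp_pos: [0.5863, -0.2569, 0.0476]
tool_rot: [-0.142, 0.99, -0.001, 0.001]
force: [1.8, 0.7, 2.2]
finger_gap: 0.001
gripper_force: 1.2
```

Emit:
apply_moves(claw=[-1,-1,-1], travel=[[0,0,0.001],[0,0,0.001],[0,0,0.001]], turn=[[0,0,0],[0,0,0],[0,0,0]])

```text
t: 3.32
tcp_pos: [0.5862, -0.257, 0.0471]
tool_rot: [-0.142, 0.99, -0.001, 0.001]
force: [1.9, 1.4, 5.4]
finger_gap: -0.001
gripper_force: 2.6
```

Emit:
apply_moves(claw=[-1,-1,-1,-1], travel=[[0,0,0.002],[0,0,0.003],[0,0,0.003],[0,0,0.003]], turn=[[0,0,0],[0,0,0],[0,0,0],[0,0,0]])

```text
t: 3.65
tcp_pos: [0.5863, -0.257, 0.0469]
tool_rot: [-0.142, 0.99, -0.001, 0.001]
force: [-1.1, 3.7, 17.9]
finger_gap: 0.001
gripper_force: 8.4
```

Emit:
apply_moves(claw=[-1,-1,-1,-1,-1], travel=[[0,0,-0.02],[0,0,-0.05],[0,0,-0.08],[0,0,-0.08],[0,0,-0.08]], turn=[[0,0,0],[0,0,0],[0,0,0],[0,0,0],[0,0,0]])

```text
t: 4.07
tcp_pos: [0.5857, -0.2574, 0.109]
tool_rot: [-0.142, 0.99, -0.001, 0.001]
force: [0.1, -0.8, -0.3]
finger_gap: -0.001
gripper_force: 0.0
```

```bash
python3 - <<'E'
from h import *
s=load('wrist'); cv2.imwrite('pics/w2.png',cv2.resize(s['pixels'][110:290,240:540,::-1],(750,450)))
E
python3 go.py green .065
```

```text
t 4.1167 tcp [ 0.5848 -0.2567  0.1076] q [-0.59  0.7   1.5  -0.    0.95 -2.44] F [-0.6  0.6 -0.4] gap 0.003
travel [0.0377 0.1852 0.0532] turn [ 0.     -0.0001 -0.0004]
```

View pics/w2.png

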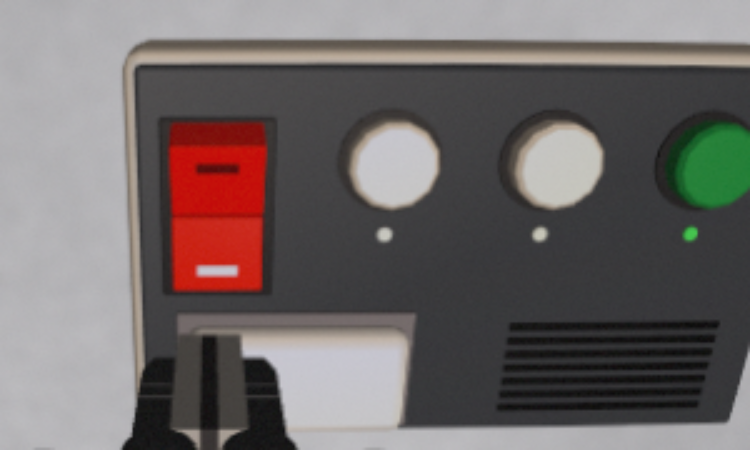

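The rocker at crop (218,205) has tipped: the far half is level and the near half is raised, so the receiver is on. Next the green key, moving across high and then down.

Emit:
apply_moves(claw=[-1,-1,-1,-1,-1], travel=[[0.0377,0.185,0],[0.0377,0.185,0],[0.0377,0.185,0],[0.0377,0.185,0],[0.0377,0.185,0.01]], turn=[[0,0,0],[0,0,0],[0,0,0],[0,0,0],[0,0,0]])

```text
t: 4.53
tcp_pos: [0.5088, -0.1173, 0.0985]
tool_rot: [-0.144, 0.99, 0.003, -0.004]
force: [-0.4, -0.7, -0.5]
finger_gap: -0.001
gripper_force: 0.0
```

Emit:
apply_moves(claw=[-1,-1,-1,-1], travel=[[0,0,0.01],[0,0,0.03],[0,0,0.04],[0,0,0.04]], turn=[[0,0,0],[0,0,0],[0,0,0],[0,0,0]])

```text
t: 4.87
tcp_pos: [0.5139, -0.1237, 0.065]
tool_rot: [-0.141, 0.99, 0.001, -0.002]
force: [-0.7, 0.4, 0.3]
finger_gap: 0.003
gripper_force: 0.0
```

```bash
python3 go.py green .043
```

```text
t 4.8667 tcp [ 0.5139 -0.1237  0.065 ] q [-0.45  0.66  1.8  -0.    0.68 -2.3 ] F [-0.7  0.4  0.3] gap 0.003
travel [-0.0007  0.0006  0.0275] turn [ 0.0008 -0.001  -0.0008]
```

Emit:
apply_moves(claw=[-1,-1,-1,-1,-1], travel=[[0,0,0.01],[0,0,0.018],[0,0,0.024],[0,0,0.028],[0,0,0.031]], turn=[[0,0,0],[0,0,0],[0,0,0],[0,0,0],[0,0,0]])

```text
t: 5.28
tcp_pos: [0.5148, -0.1236, 0.0428]
tool_rot: [-0.142, 0.99, -0.0, 0.0]
force: [-2.7, -1.4, 17.7]
finger_gap: -0.004
gripper_force: 9.8
```

Emit:
apply_moves(claw=[-1,-1,-1,-1,-1], travel=[[0,0,0.001],[0,0,0.001],[0,0,0.001],[0,0,0.001],[0,0,0.001]], turn=[[0,0,0],[0,0,0],[0,0,0],[0,0,0],[0,0,0]])

```text
t: 5.7
tcp_pos: [0.5148, -0.1236, 0.043]
tool_rot: [-0.142, 0.99, -0.001, 0.0]
force: [-2.1, -0.9, 7.1]
finger_gap: -0.001
gripper_force: 3.6
```

Emit:
apply_moves(claw=[-1,-1,-1,-1,-1], travel=[[0,0,0.001],[0,0,0.002],[0,0,0.002],[0,0,0.002],[0,0,0.002]], turn=[[0,0,0],[0,0,0],[0,0,0],[0,0,0],[0,0,0]])

```text
t: 6.12
tcp_pos: [0.5148, -0.1236, 0.0428]
tool_rot: [-0.142, 0.99, -0.001, 0.001]
force: [-4.0, -1.1, 18.2]
finger_gap: 0.002
gripper_force: 9.1
```

Emit:
apply_moves(claw=[-1,-1,-1,-1,-1], travel=[[0,0,0],[0,0,0],[0,0,0],[0,0,0],[0,0,0]], turn=[[0,0,0],[0,0,0],[0,0,0],[0,0,0],[0,0,0]])

```text
t: 6.53
tcp_pos: [0.5149, -0.1236, 0.0429]
tool_rot: [-0.142, 0.99, -0.001, 0.001]
force: [-2.9, -1.0, 18.0]
finger_gap: 0.002
gripper_force: 9.1
```

Emit:
apply_moves(claw=[-1,-1,-1,-1,-1], travel=[[0,0,0],[0,0,0],[0,0,0],[0,0,0],[0,0,0]], turn=[[0,0,0],[0,0,0],[0,0,0],[0,0,0],[0,0,0]])

```text
t: 6.95
tcp_pos: [0.5149, -0.1236, 0.0429]
tool_rot: [-0.142, 0.99, -0.001, 0.001]
force: [-4.3, -0.9, 18.3]
finger_gap: 0.003
gripper_force: 9.1
```

Emit:
apply_moves(claw=[-1,-1,-1,-1,-1], travel=[[0,0,0],[0,0,0],[0,0,0],[0,0,0],[0,0,0]], turn=[[0,0,0],[0,0,0],[0,0,0],[0,0,0],[0,0,0]])

```text
t: 7.37
tcp_pos: [0.5149, -0.1236, 0.0428]
tool_rot: [-0.142, 0.99, -0.001, 0.001]
force: [-5.3, -0.4, 18.8]
finger_gap: 0.002
gripper_force: 9.1
```

Emit:
apply_moves(claw=[-1,-1,-1,-1,-1], travel=[[0,0,0],[0,0,0],[0,0,0],[0,0,0],[0,0,0]], turn=[[0,0,0],[0,0,0],[0,0,0],[0,0,0],[0,0,0]])

```text
t: 7.78
tcp_pos: [0.5148, -0.1236, 0.0428]
tool_rot: [-0.142, 0.99, -0.001, 0.001]
force: [-3.8, -0.1, 18.1]
finger_gap: 0.001
gripper_force: 9.1
```

Emit:
apply_moves(claw=[-1,-1,-1,-1,-1], travel=[[0,0,0],[0,0,0],[0,0,0],[0,0,0],[0,0,0]], turn=[[0,0,0],[0,0,0],[0,0,0],[0,0,0],[0,0,0]])

```text
t: 8.2
tcp_pos: [0.5148, -0.1236, 0.0428]
tool_rot: [-0.142, 0.99, -0.001, 0.001]
force: [-4.2, -0.5, 17.9]
finger_gap: 0.003
gripper_force: 9.1
```

Held for over 2 s. Now lift to about z 0.15.

Emit:
apply_moves(claw=[-1,-1,-1,-1,-1], travel=[[0,0,-0.02],[0,0,-0.05],[0,0,-0.1],[0,0,-0.14],[0,0,-0.14]], turn=[[0,0,0],[0,0,0],[0,0,0],[0,0,0],[0,0,0]])

```text
t: 8.62
tcp_pos: [0.5185, -0.1247, 0.1584]
tool_rot: [-0.142, 0.99, -0.004, 0.005]
force: [0.5, -0.1, 0.2]
finger_gap: -0.001
gripper_force: 0.0
```

```bash
python3 go.py bell .15
```

```text
t 8.6167 tcp [ 0.5185 -0.1247  0.1584] q [-0.45  0.5   1.74  0.    0.88 -2.3 ] F [ 0.5 -0.1  0.2] gap -0.001
travel [-0.2102  0.3465  0.0096] turn [-0.0027  0.0031 -0.0003]
```

Emit:
apply_moves(claw=[-1,-1,-1,-1,-1], travel=[[-0.21,0.346,0.01],[-0.21,0.346,0.01],[-0.21,0.346,0.01],[-0.21,0.346,0.01],[-0.21,0.346,0.01]], turn=[[0,0,0],[0,0,0],[0,0,0],[0,0,0],[0,0,0]])

```text
t: 9.03
tcp_pos: [0.5683, 0.08, 0.147]
tool_rot: [-0.142, 0.99, 0.0, 0.0]
force: [1.2, -0.2, 0.5]
finger_gap: -0.002
gripper_force: 0.0
```

```bash
python3 - <<'E'
from h import *
s=load('wrist'); cv2.imwrite('pics/w3.png',s['pixels'][:,:,::-1])
E
python3 go.py bell .13
```

```text
t 9.0833 tcp [0.5701 0.0875 0.1471] q [-0.04  0.57  1.64  0.01  0.93 -1.91] F [2.6 4.2 0.2] gap 0.003
travel [-0.0742  0.1097  0.0221] turn [0.0012 0.0015 0.0008]
```

View pics/w3.png

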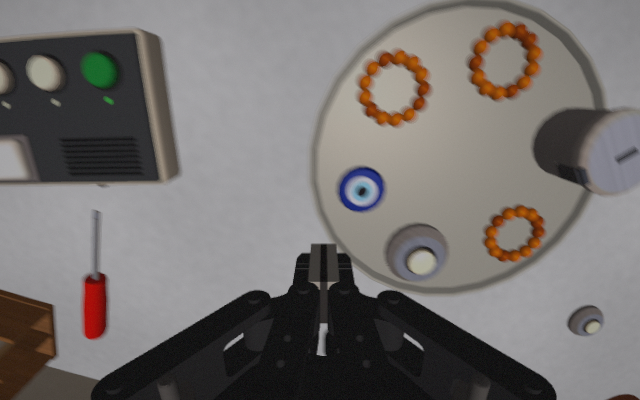

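The wrist view shows the pearl button at (421,262) on the largest bell, with the nazar at (362,190). The arm was still moving, so I measure after it settles.

Emit:
apply_moves(claw=[-1,-1,-1], travel=[[0,0,0],[0,0,0],[0,0,0]], turn=[[0,0,0],[0,0,0],[0,0,0]])

```text
t: 9.33
tcp_pos: [0.5678, 0.0773, 0.1469]
tool_rot: [-0.142, 0.99, -0.0, -0.0]
force: [0.2, 0.1, 0.9]
finger_gap: 0.0
gripper_force: 0.0
```

```bash
python3 - <<'E'
from m import *
s=load('wrist')
for c,a,wh in blobs(s,(15,15,165),(45,110,255),(370,210,450,290),60): print(c,a,wh,world(s,*c,z=.045).round(4),world(s,*c).round(4))
E
python3 go.py bell .13
```

```text
[422.1 263.7] 354 [26 22] [0.6037 0.186  0.045 ] [0.6044 0.1868 0.0435]
t 9.3833 tcp [0.5679 0.0769 0.147 ] q [-0.06  0.57  1.64 -0.    0.93 -1.91] F [ 0.2  0.4 -0.5] gap -0.002
travel [-0.08    0.1222  0.0212] turn [-0.     -0.0003 -0.0009]
```

Emit:
apply_moves(claw=[-1,-1,-1,-1,-1], travel=[[-0.081,0.12,0.02],[-0.081,0.12,0.02],[-0.081,0.12,0.02],[-0.081,0.12,0.02],[-0.081,0.12,0.05]], turn=[[0,0,0],[0,0,0],[0,0,0],[0,0,0],[0,0,0]])

```text
t: 9.8
tcp_pos: [0.6075, 0.1889, 0.1108]
tool_rot: [-0.142, 0.99, -0.0, 0.005]
force: [1.4, -0.6, -0.4]
finger_gap: -0.002
gripper_force: 0.0
```

Emit:
apply_moves(claw=[-1,-1,-1,-1,-1], travel=[[0,0,0.02],[0,0,0.045],[0,0,0.054],[0,0,0.054],[0,0,0.054]], turn=[[0,0,0],[0,0,0],[0,0,0],[0,0,0],[0,0,0]])

```text
t: 10.22
tcp_pos: [0.6036, 0.1871, 0.0641]
tool_rot: [-0.141, 0.99, -0.0, -0.0]
force: [0.4, -0.4, 1.5]
finger_gap: -0.001
gripper_force: 0.0
```

```bash
sed -i 's/bell=(.602,.1886)/bell=(.603,.1873)/' go.py; python3 go.py bell .040
```

```text
t 10.2167 tcp [0.6036 0.1871 0.0641] q [ 0.12  0.75  1.53 -0.    0.86 -1.73] F [ 0.4 -0.4  1.5] gap -0.001
travel [0.0006 0.0005 0.0301] turn [ 0.     -0.0002 -0.001 ]
```

Emit:
apply_moves(claw=[-1,-1,-1,-1,-1], travel=[[0,0,0.01],[0,0,0.018],[0,0,0.024],[0,0,0.029],[0,0,0.033]], turn=[[0,0,0],[0,0,0],[0,0,0],[0,0,0],[0,0,0]])

```text
t: 10.63
tcp_pos: [0.604, 0.1887, 0.0395]
tool_rot: [-0.142, 0.99, 0.0, 0.0]
force: [-8.0, -0.3, 32.4]
finger_gap: -0.003
gripper_force: 16.0
```

Emit:
apply_moves(claw=[-1,-1,-1,-1], travel=[[0,0,0.001],[0,0,0.001],[0,0,0.001],[0,0,0.001]], turn=[[0,0,0],[0,0,0],[0,0,0],[0,0,0]])

```text
t: 10.97
tcp_pos: [0.6039, 0.1889, 0.0398]
tool_rot: [-0.142, 0.99, 0.0, 0.001]
force: [-3.8, -0.7, 16.5]
finger_gap: 0.001
gripper_force: 8.3
```

Emit:
apply_moves(claw=[-1,-1,-1,-1,-1], travel=[[0,0,-0.006],[0,0,-0.015],[0,0,-0.04],[0,0,-0.08],[0,0,-0.13]], turn=[[0,0,0],[0,0,0],[0,0,0],[0,0,0],[0,0,0]])

```text
t: 11.38
tcp_pos: [0.6012, 0.1882, 0.1391]
tool_rot: [-0.142, 0.99, 0.0, -0.003]
force: [1.9, -0.2, 0.7]
finger_gap: 0.002
gripper_force: 0.0
```

Emit:
apply_moves(claw=[-1,-1,-1,-1,-1], travel=[[0.05,-0.1,-0.03],[0.1,-0.2,-0.05],[0.1,-0.2,-0.05],[0.1,-0.2,-0.05],[0.1,-0.2,-0.05]], turn=[[0,0,0],[0,0,0],[0,0,0],[0,0,0],[0,0,0]])

```text
t: 11.8
tcp_pos: [0.5713, 0.0082, 0.182]
tool_rot: [-0.141, 0.99, -0.001, 0.0]
force: [-0.2, -0.5, -0.9]
finger_gap: -0.0
gripper_force: 0.0
```

```bash
python3 - <<'E'
from m import *
s=load('side')
for c,a,wh in blobs(s,(0,0,150),(180,80,255),(312,225,342,252)): print(c,a,world(s,*c,z=.045).round(4))
cv2.imwrite('pics/end.png',cv2.resize(s['pixels'][100:300,290:440,::-1],(450,600)))
print(manip.sense()['force'])
E
```

```text
[326.  234.4] 62 [0.6042 0.1892 0.045 ]
[-0.46598906 -0.98444069  0.58917977]
```

View pics/end.png

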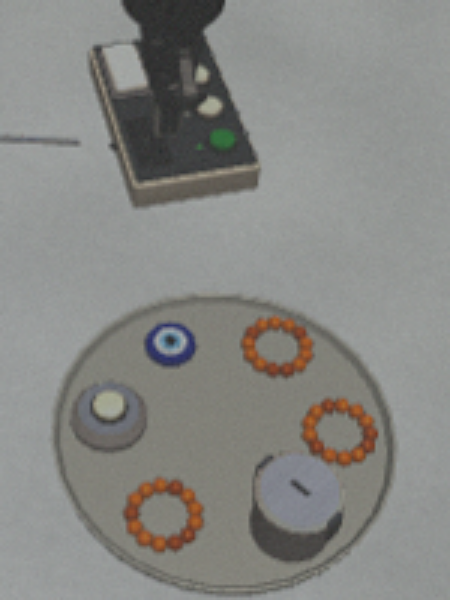

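The end view shows the bell where it was, with its button up at crop (108,405). The green key is up at (222,138), the turntable is undisturbed, and the arm is clear above everything. I'm handing in.

```bash
python3 -c "
from station import manip
print(manip.sign_off())"
```

```text
the job is handed in; nothing more can be done
None
```

I switched the receiver on, held the green pairing key right down for over two seconds and released it, then pressed the doorbell's pearl button right down and released it, and handed the job in at about 12 s; neither white key was pressed, and the last picture showed the doorbell and turntable undisturbed.

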